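# Load the battery pack in the dock and refit the cover

### The arm

A 7-joint arm with a two-finger parallel gripper is mounted at the origin on the work surface. World frame = base frame: x ahead of the robot, y to its left, z up, the work surface at z = 0. Lengths are in m, angles in rad, forces in N, time in s.
With the tool pointing down it reaches from about 0.4 to 0.85 m from the base axis. Payload 10.4 kg.
Tool frame: the origin (TCP) lies on the centre line of the jaws, within the pads' length; the fingertips stand 8 mm ahead of it and the grasp point (between the pads) lies 11 mm behind it (ctrl.tcp_to_tips is the distance from the TCP to the fingertips, in m); z points along the fingers, y is the line along which they close (so a half turn about z gives the same grasp; the last joint's range is limited). The gripper opens to 85 mm and grips with 20 to 120 N. Pads are 22 mm wide; open, the fingers measure 114 mm over their backs; the gripper's body (76 mm by 85 mm) begins 54 mm behind the grasp point. The pads swing forward as they close: fully open they stand 13 mm farther back than shut.
Start: joints at [1.097, 0.332, -0.065, 1.46, 0.022, 1.35, -0.088], TCP at [0.272, -0.563, 0.239] pointing down, gripper open.
Joint ranges: [-2.6, 2.6], [-0.5, 2.12], [-1.47, 1.34], [0.16, 2.42], [-1.27, 4.41], [0.06, 2.06], [-2.6, 2.6]. Speed limits (rad/s): [2.22, 2.22, 2.79, 2.79, 3.14, 3.14, 3.14].

### API

Orientations are given as a 3x3 rotation matrix whose columns are the frame's x, y, z axes.
In Python, from cell import ctrl, camera gives the robot as it stands. The module is installed in compiled form; this text tells all that it offers.
- The arm moves only by the tool play_rows, never from a script. Its argument "series" is a list that holds one entry, the list of rows, each a list of 5 numbers: the opening, from -1 (shut) to 1 (fully open), then the shift along the world's x, y, z in units of 75 mm (1.0 is 75 mm), then the turn about the world's z in units of 2 pi rad (1.0 is 2 pi rad). A call has 1 to 12 rows; each row shifts and turns the commanded pose from where the row before left it; what a row does not reach is not made up. A row lasts 1/8 s, in which the tool goes at most 62.5 mm and 10.7 degrees, less where a joint would pass 70% of its speed; a pose out of reach is approached as far as the arm can. A call with a number of a shift or a turn outside -1 to 1 is refused whole. A call with a gripper value outside its range is refused whole. The fingers move at their own pace and stop on an object; "squeeze" is the grip in N (left out, the last holds). Time passes only in rows, so rows that do not move let the fingers close. It gives the time, the measured TCP pose, the force, the opening and the grip force at its end, in the units of the state.
- ctrl.observe(): the state, without advancing time (a new reading comes with each control period).
- camera(name): name is "side" or "top"; returns a dict with "color" (384x512x3 uint8, red, green, blue), "fx", "fy", "cx", "cy" (pixels), "cam_to_world" (4x4, takes a point from camera to world coordinates). Camera axes: x right, y up, looking along -z (the intrinsics and any distortion apply to the point x, -y, -z); pixel columns grow to the right and rows downward; lengths in m; the calibration is good to about 2 mm. A picture is of the moment at which its call begins. There is no depth.
- ctrl.hand_in(): hands the job in; it is judged then, once.
The state is a dict: "time_s": time; "joints": joint angles; "qvel": joint speeds; "effort": joint torques, N m; "tcp_pos": TCP position; "orientation": TCP orientation; "force": force on the tool from outside, world axes, zero at the start; "wrist_torque": the same for the moment, N m; "grip_width": finger opening in m; "finger_force": force on a finger pad.
Only numpy, scipy, OpenCV 4.12 (cv2) and the standard library are available. Lean on these libraries where they do the work, as an engineer would, in place of code of your own. Each camera call takes 0.05 s, during which the arm holds its last target. There are 200 camera calls.

### The job

Push the flat black battery pack across the desk into the mouth of the grey docking bay until it is fully home against the stop. Then put the white cover back over the bay so that it sits level and fully down on its two pins. Leave the other things on the desk where they are.

Things in the scene. Friction and masses are not known exactly. Their poses are not given: they have to be found in the camera images.
- dock: Grey docking bay fixed to the desk, 130 long (x) x 124 wide (y) x 54 mm high, roof 6 mm thick with a window x -30 to +40, y -30 to +30 mm. Origin: centre of its footprint at desk height. Its mouth is the -x end, facing roughly world +y; a pack goes in along the dock's +x. The bay has no floor: the pack slides on the desk.
- dock_mouth (a point): Centre of the mouth: dock x = -65, y = 0, z = 22 mm; axes of the dock. The bay is 90 mm wide and 48 mm high inside; its side walls flare to 112 mm over the last 25 mm at the mouth.
- dock_stop (a point): Inner face of the bay's end wall, the stop: dock x = +43, y = 0, z = 22 mm; axes of the dock.
- dock_pin (a point): Tip of one of the two steel pins on the dock's roof: 7 mm in diameter, tapered over the top 5 mm, 13 mm high from the roof (z = 54) to z = 67 mm, at dock x = 0, y = +51 (this one) and y = -51 mm.
- pack: Black battery pack, a box 110 long (x) x 82 wide (y) x 44 mm high, about 0.5 kg, loose on the desk 50 to 130 mm before the mouth, up to 30 mm to one side, turned up to 0.35 rad; its +x end (brass contacts) faces the dock and goes in first. Too wide to grasp; a push of a few newtons slides it. Origin: centre of its underside; fully home at dock x = -12 mm, y within 4 mm of 0.
- pack_rear (a point): Centre of the pack's rear (-x) face, the end to push: pack x = -55, z = 22 mm; axes of the pack. Fully home, it is 2 mm proud of the mouth (dock x = -67 mm).
- cover: Loose white cover, about 0.35 kg, standing upright on its two end flanges. Top plate 158 (x) x 136 (y) x 4 mm, underside 50 mm above the flanges' feet; a flange 4 mm thick, 50 mm deep goes down at each x end (150 mm between them); y sides open. Origin: centre, at the level of the flanges' feet. Symmetrical: either way round fits.
- cover_hole (a point): Centre of one of the cover's two through holes, 13 mm in diameter, at the plate's underside: cover x = 0, y = +51 (this one) and -51, z = 50 mm. Seated, pins through the holes, the plate lies on the dock's roof, flanges around both ends of the dock, x axes parallel, cover origin over the dock's origin and 4 mm above the desk.
- cover_handle (a point): Centre of the grip bar of the cover's U handle, 80 mm above the flanges' feet at x = y = 0; axes of the cover. The bar is 10 mm thick in x, 62 mm long in y, 16 mm high, top at 88 mm; legs 10 x 10 mm at y = +26 and -26 mm stand on the plate (its top at 54 mm).
- mug: Bystander: white mug, 80 mm across, 85 mm high; loose. Origin: its underside, near its middle.
- mouse: Bystander: black computer mouse, about 85 x 60 x 34 mm; loose. Origin: its underside, near its middle.
- screwdriver: Bystander: screwdriver lying on the desk; loose. Origin: its underside, near its middle.
- tape: Bystander: empty grey tape ring, 90 mm across, 22 mm high; loose. Origin: its underside, near its middle.
- charger: Bystander: black charger brick, 105 x 48 x 30 mm; loose. Origin: its underside, near its middle.
- jar: Bystander: small capped jar, 60 mm across, 85 mm high; loose. Origin: its underside, near its middle.
- stapler: Bystander: stapler, about 130 x 36 x 55 mm; loose. Origin: its underside, near its middle.
There are look-alikes about, which are no part of the job. There is more than one size of the cover; the one meant has the size given above. Leave any orange look-alike of the dock alone.

How it is judged:
By the outcome, as a careful person would: the job done as asked, in the order asked, and still so for the second after the job is handed in, with the robot touching nothing.
It also fails if it takes over 72 s, if anything falls off the work surface, if the arm or the gripper's body presses on something with over 40 N, if the wrist force passes 120 N, or if a joint passes its speed limit or range.

## Working session

There is one attempt and no reset: what is moved stays moved. The work goes in short steps, Python scripts to look and compute and a tool call to move; the robot and the scene stay as the last step left them, time stands still between calls to the robot, and variables do not carry over. Pictures are saved under pics/ and viewed, at most 10 in all, crops included, and the job is handed in when it is done.

Besides the shell and the picture viewer there is one more tool, called after "Emit:" as name(argument=value, ...), one argument or row to a line, values as JSON. play_rows: Moves the arm, as the interface text tells. Its arguments: {"type":"object","properties":{"series":{"type":"array","items":{"type":"array","items":{"type":"array","items":{"type":"number"}}}},"squeeze":{"type":"number"}},"required":["series"]}

```bash
mkdir -p pics; cat > h.py <<'E'
import numpy as np, cv2
from cell import ctrl, camera
def ray(c,u,v):
    M=np.array(c["cam_to_world"]);d=np.array([(u-c["cx"])/c["fx"],-(v-c["cy"])/c["fy"],-1.])
    return M[:3,3],M[:3,:3]@d
def onz(c,u,v,z):
    o,d=ray(c,u,v);return o+d*(z-o[2])/d[2]
def proj(c,p):
    M=np.array(c["cam_to_world"]);q=M[:3,:3].T@(np.array(p)-M[:3,3])
    return c["cx"]+c["fx"]*q[0]/-q[2], c["cy"]-c["fy"]*q[1]/-q[2]
def save(c,n,box=None,s=1.5):
    im=c["color"][:,:,::-1]
    if box: im=im[box[1]:box[3],box[0]:box[2]]
    cv2.imwrite("pics/"+n,cv2.resize(im,None,fx=s,fy=s,interpolation=cv2.INTER_CUBIC))
E
python3 - <<'E'
from h import *
for n in("top","side"):
    c=camera(n);save(c,n+"0.png")
    print(n,c.keys(),c["fx"],c["fy"],c["cx"],c["cy"]);print(np.round(c["cam_to_world"],3))
s=ctrl.observe();print(s["time_s"],s["tcp_pos"],s["orientation"],s["force"],ctrl.tcp_to_tips)
E
```

```text
top dict_keys(['color', 'fx', 'fy', 'cx', 'cy', 'cam_to_world']) 384.83469067293083 384.83469067293083 254.93208256503058 188.16528010743158
[[ 0.015  0.986 -0.167  0.298]
 [-0.999  0.009 -0.035 -0.062]
 [-0.033  0.167  0.985  1.094]
 [ 0.     0.     0.     1.   ]]
side dict_keys(['color', 'fx', 'fy', 'cx', 'cy', 'cam_to_world']) 380.0449504191084 380.0449504191084 260.2190065045329 191.07695049357912
[[-0.782  0.44  -0.442  0.062]
 [-0.624 -0.531  0.574  0.524]
 [ 0.018  0.724  0.689  0.762]
 [ 0.     0.     0.     1.   ]]
0.1 [ 0.27216477 -0.56227052  0.23858093] [[ 9.00088073e-01  4.35707547e-01 -6.27550559e-04]
 [ 4.35707994e-01 -9.00087343e-01  1.14821795e-03]
 [-6.45630873e-05 -1.30692608e-03 -9.99999144e-01]] [-1.42897668 -0.01313816  0.47349341] 0.008
```

View pics/top0.png

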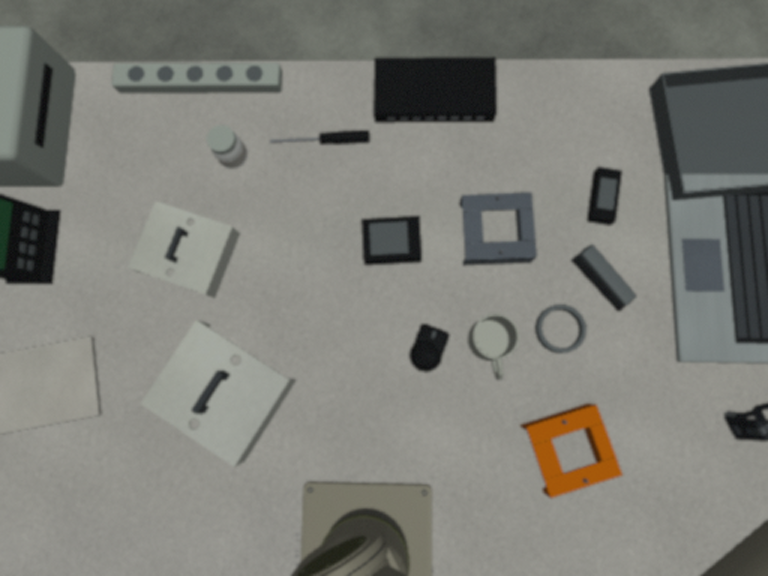

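View pics/side0.png

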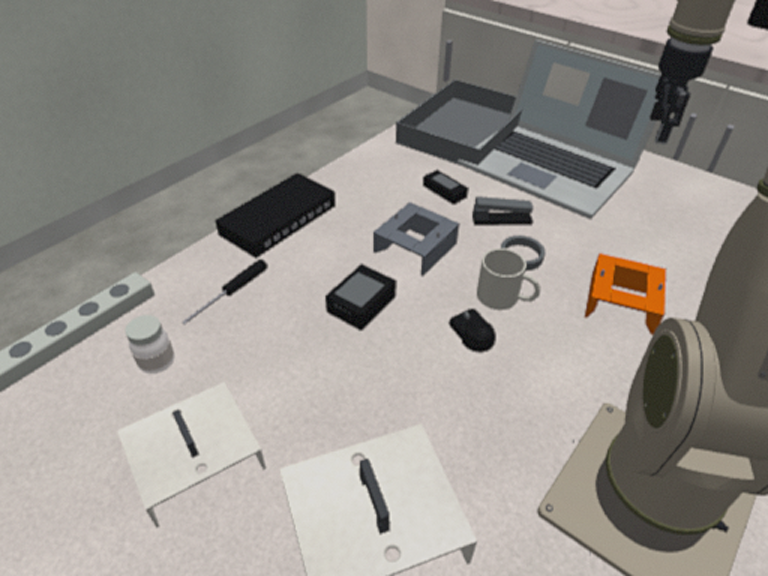

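Top view (picture pixels): the grey dock is at (498,228), with its mouth to the left. The pack is at (390,240). There are two white covers, at (185,248) and (217,392). Look-alikes are the orange dock (575,450), the charger or hub (435,90), the phone-like brick (605,195) and the paper (50,385). I'll measure the covers, pack and dock to choose.

```bash
cat > m.py <<'E'
from h import *
def quad(c,mask,z,seed):
    n,l,st,_=cv2.connectedComponentsWithStats(mask.astype(np.uint8))
    k=l[seed[1],seed[0]]
    cn=max(cv2.findContours((l==k).astype(np.uint8),cv2.RETR_EXTERNAL,cv2.CHAIN_APPROX_NONE)[0],key=cv2.contourArea)[:,0,:]
    W=np.array([onz(c,u,v,z)[:2] for u,v in cn])
    return cn,W,cv2.minAreaRect((W*1000).astype(np.float32))
E
python3 - <<'E'
from m import *
c=camera("top");im=c["color"].astype(int)
for n,s in(("coverS",(115,170)),("coverL",(155,245)),("dock",(319,152)),("pack",(244,160)),("pack2",(260,158))):
    u,v=s;print(n,im[v,u],onz(c,u,v,.054)[:2])
hsv=cv2.cvtColor(c["color"],cv2.COLOR_RGB2HSV)
g=im.mean(2);print("desk",im[200,200],im[300,280],g.mean())
save(c,"covers.png",(75,120,205,320),3)
save(c,"packdock.png",(230,115,430,250),3.5)
E
```

```text
coverS [60 64 61] [0.52218766 0.36746809]
coverL [162 165 157] [0.31614728 0.24226174]
dock [82 89 94] [ 0.57751864 -0.2014737 ]
pack [26 26 28] [0.55335643 0.00628795]
pack2 [77 84 84] [ 0.55936127 -0.03813122]
desk [145 145 138] [149 148 141] 124.87997945149739
```

View pics/packdock.png

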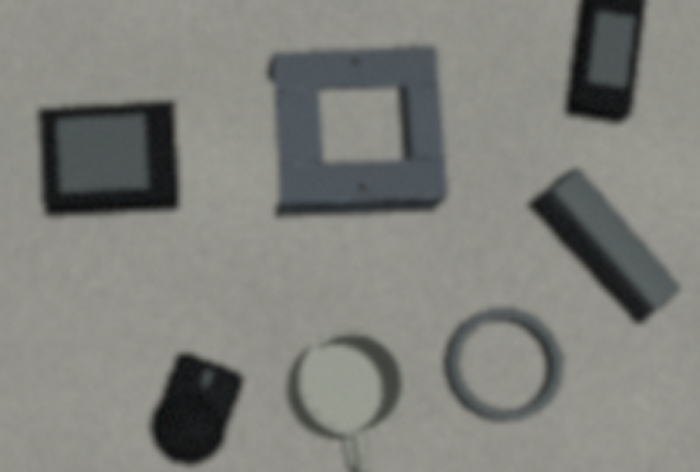

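View pics/covers.png

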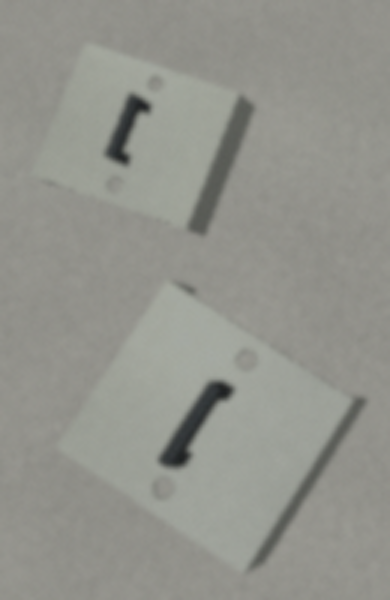

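The crops show the pack's top corners at (40,110), (174,102), (176,207) and (47,213). The dock pins are at (356,61) and (363,186). The small cover's holes are at (155,83) and (115,184), and the large cover's at (246,359) and (163,488).

```bash
python3 - <<'E'
from m import *
c=camera("top")
P=lambda pts,s,o,z:np.array([onz(c,x/s+o[0]-.3,y/s+o[1]-.3,z)[:2] for x,y in pts])*1000
def show(n,A):
    print(n,A.round(0).tolist(),"mean",A.mean(0).round(1),"sides",[round(float(np.linalg.norm(A[i]-A[(i+1)%len(A)])),1) for i in range(len(A))])
show("S",P([(88,43),(240,95),(188,228),(37,177)],3,(75,120),.054))
show("L",P([(168,283),(357,400),(247,570),(60,447)],3,(75,120),.054))
show("Sh",P([(155,83),(115,184)],3,(75,120),.054))
show("Lh",P([(246,359),(163,488)],3,(75,120),.054))
for n,b in(("Sbar",(100,90,155,170)),("Lbar",(150,375,240,470))):
    x0,y0,x1,y1=[int(b[i]/3)+(75,120)[i%2] for i in range(4)]
    g=cv2.cvtColor(c["color"],cv2.COLOR_RGB2GRAY);m=np.zeros_like(g);m[y0:y1,x0:x1]=g[y0:y1,x0:x1]<100
    u=cv2.moments(m.astype(np.uint8),True);p=u["m10"]/u["m00"],u["m01"]/u["m00"]
    print(n,p,onz(c,*p,.08)*1000)
show("pack",P([(40,110),(174,102),(176,207),(47,213)],3.5,(230,115),.044))
show("dock",P([(276,54),(436,47),(441,203),(279,210)],3.5,(230,115),.054))
show("pins",P([(356,61),(363,186)],3.5,(230,115),.067))
show("pins54",P([(356,61),(363,186)],3.5,(230,115),.054))
show("window",P([(318,88),(402,86),(404,162),(320,163)],3.5,(230,115),.054))
E
```

```text
S [[627.0, 407.0], [577.0, 258.0], [450.0, 299.0], [497.0, 445.0]] mean [537.5 352.4] sides [156.9, 133.0, 152.7, 135.3]
L [[399.0, 314.0], [296.0, 136.0], [148.0, 227.0], [251.0, 402.0]] mean [273.7 269.9] sides [205.6, 173.6, 202.8, 172.2]
Sh [[588.0, 340.0], [491.0, 371.0]] mean [539.3 355.3] sides [101.8, 101.8]
Lh [[331.0, 239.0], [217.0, 306.0]] mean [274.  272.4] sides [133.0, 133.0]
Sbar (116.48031496062993, 162.29133858267716) [538.1950807  354.26541327  80.        ]
Lbar (139.06511627906977, 261.09767441860464) [273.44697773 274.27829139  80.        ]
pack [[596.0, 16.0], [603.0, -92.0], [517.0, -94.0], [511.0, 9.0]] mean [556.9 -40.4] sides [108.2, 86.3, 102.7, 85.1]
dock [[641.0, -173.0], [647.0, -300.0], [520.0, -301.0], [513.0, -174.0]] mean [ 580.  -237.2] sides [127.3, 127.1, 126.4, 127.4]
pins [[631.0, -235.0], [530.0, -238.0]] mean [ 580.3 -236.3] sides [100.9, 100.9]
pins54 [[635.0, -237.0], [533.0, -240.0]] mean [ 583.9 -238.5] sides [102.1, 102.1]
window [[612.0, -206.0], [614.0, -273.0], [552.0, -273.0], [551.0, -207.0]] mean [ 582.6 -239.7] sides [66.5, 62.0, 65.8, 61.3]
```

The small cover measures 157 x 134 with holes 102 apart, so it's the one. Next is a side crop to triangulate the dock and pack.

```bash
python3 - <<'E'
from m import *
c=camera("side");save(c,"side1.png",(205,125,325,225),6)
E
```

```text
(no output)
```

View pics/side1.png

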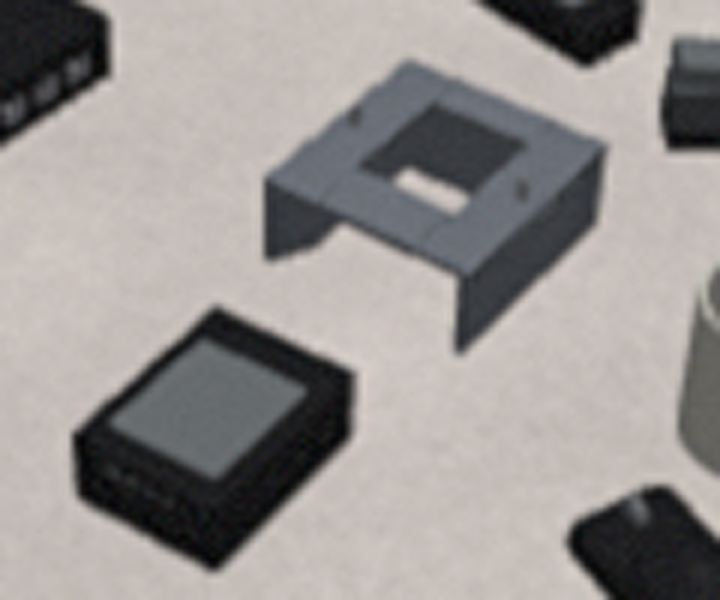

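The side crop shows the dock roof corners at (410,62), (605,150), (470,270) and (268,180), and the pins at (355,117) and (522,188). The pack's bottom corners are at (80,492), (212,568) and (350,432), and its top corners at (217,310), (352,375) and (75,440).

```bash
python3 - <<'E'
from m import *
c=camera("side")
def show(n,pts,z):
    A=np.array([onz(c,x/6+205-.4,y/6+125-.4,z)[:2] for x,y in pts])*1000
    print(n,A.round(0).tolist(),"mean",A.mean(0).round(1),"sides",[round(float(np.linalg.norm(A[i]-A[(i+1)%len(A)])),1) for i in range(len(A))])
show("roof",[(410,62),(605,150),(470,270),(268,180)],.054)
show("win",[(440,103),(525,145),(452,216),(362,167)],.054)
show("pins60",[(355,117),(522,188)],.060)
show("packbot",[(80,492),(212,568),(350,432)],0)
show("packtop",[(75,440),(217,310),(352,375)],.044)
show("feet",[(268,258),(460,352)],0)
E
```

```text
roof [[647.0, -296.0], [524.0, -299.0], [521.0, -178.0], [640.0, -169.0]] mean [ 582.8 -235.7] sides [123.0, 120.8, 119.2, 126.9]
win [[612.0, -277.0], [558.0, -276.0], [552.0, -206.0], [610.0, -208.0]] mean [ 583.1 -241.7] sides [54.9, 70.6, 58.3, 69.0]
pins60 [[634.0, -232.0], [534.0, -240.0]] mean [ 584.2 -235.9] sides [100.1, 100.1]
packbot [[602.0, 13.0], [523.0, 10.0], [530.0, -98.0]] mean [551.6 -25.2] sides [78.2, 108.3, 132.3]
packtop [[594.0, 20.0], [603.0, -87.0], [525.0, -92.0]] mean [574.1 -53.1] sides [107.5, 77.7, 132.1]
feet [[642.0, -172.0], [523.0, -178.0]] mean [ 582.5 -174.9] sides [119.6, 119.6]
```

Emit:
play_rows(
  series=[
    [[0, 0.284, 0.696, 0, -0.0065], [0, 0.284, 0.696, -0.133, -0.0065], [0, 0.284, 0.696, -0.133, -0.0065], [0, 0.284, 0.696, -0.133, -0.0065], [0, 0.284, 0.696, -0.133, -0.0065], [0, 0.284, 0.696, -0.133, -0.0065], [0, 0.284, 0.696, -0.133, -0.0065], [0, 0.284, 0.696, -0.133, -0.0065], [0, 0.284, 0.696, -0.133, -0.0065], [0, 0.284, 0.696, -0.133, -0.0065], [0, 0, 0, 0, 0]],
  ],
)

```text
time_s: 1.68
tcp_pos: [0.486, -0.0359, 0.1491]
orientation: [[0.999, 0.049, -0.0], [0.049, -0.999, 0.002], [-0.0, -0.002, -1.0]]
force: [0.2, -0.5, 0.0]
grip_width: 0.0429
finger_force: 0.0
```

Emit:
play_rows(
  series=[
    [[0, 0, 0, -0.45, 0], [0, 0, 0, -0.45, 0], [0, 0, 0, -0.4, 0], [0, 0, 0, -0.29, 0], [0, 0, 0, 0, 0], [0, 0.08, 0, 0, 0], [0, 0.08, 0, 0, 0], [0, 0.08, 0, 0, 0], [0, 0, 0, 0, 0]],
  ],
)

```text
time_s: 2.8
tcp_pos: [0.504, -0.0405, 0.0306]
orientation: [[0.999, 0.042, 0.001], [0.042, -0.999, -0.0], [0.001, 0.0, -1.0]]
force: [0.6, -0.2, 0.6]
grip_width: 0.0427
finger_force: 0.0
```

```bash
python3 - <<'E'
from m import *
c=camera("top");save(c,"t2.png",(230,115,330,200),7.5)
E
```

```text
(no output)
```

View pics/t2.png

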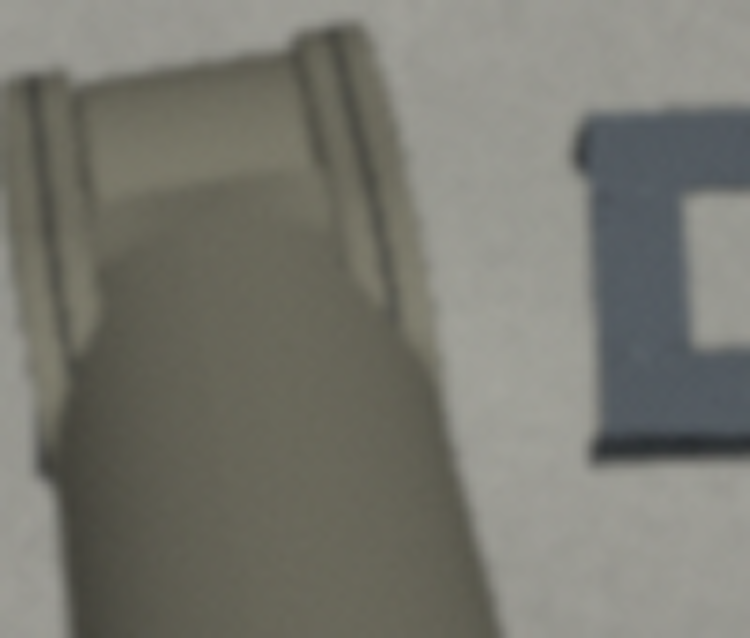

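The top view is blocked by the arm, so only the dock shows. I'll push by force instead.

Emit:
play_rows(
  series=[
    [[0, 0.05, 0, 0, 0], [0, 0.04, 0, 0, 0], [0, 0.04, 0, 0, 0]],
  ],
)

```text
time_s: 3.22
tcp_pos: [0.5119, -0.0402, 0.03]
orientation: [[0.999, 0.043, -0.003], [0.043, -0.999, 0.0], [-0.003, -0.0, -1.0]]
force: [-6.2, 1.5, 4.0]
grip_width: 0.0423
finger_force: 3.0
```

Emit:
play_rows(
  series=[
    [[0, 0.04, 0, 0, 0], [0, 0.04, 0, 0, 0]],
  ],
)

```text
time_s: 3.48
tcp_pos: [0.5177, -0.0405, 0.03]
orientation: [[0.999, 0.043, -0.003], [0.043, -0.999, -0.0], [-0.003, 0.0, -1.0]]
force: [-7.5, 0.8, 5.7]
grip_width: 0.0424
finger_force: 3.9
```

Emit:
play_rows(
  series=[
    [[0, 0.05, 0, 0, 0], [0, 0, 0, 0, 0], [0, -0.3, 0, 0, 0], [0, 0, 0, 0.6, 0], [0, 0, 0, 0.6, 0]],
  ],
)

```text
time_s: 4.1
tcp_pos: [0.5002, -0.0405, 0.1214]
orientation: [[0.999, 0.043, -0.0], [0.043, -0.999, 0.0], [-0.0, -0.0, -1.0]]
force: [0.0, -0.4, -0.2]
grip_width: 0.0426
finger_force: 0.0
```

Emit:
play_rows(
  series=[
    [[0, 0, 0.2, 0, 0.028], [0, 0, 0.2, 0, 0.028], [0, 0, 0.2, 0, 0.028], [0, 0.1, 0.2, 0, 0.028], [0, 0.1, 0.2, 0, 0.028], [0, 0.2, 0.2, 0, 0.028], [0, 0.2, 0.2, 0, 0.028], [0, 0.2, 0.1, 0, 0.028], [0, 0.2, 0.1, 0, 0.027], [0, 0, 0, 0, 0]],
  ],
)

```text
time_s: 5.35
tcp_pos: [0.5759, 0.0801, 0.1201]
orientation: [[-0.049, 0.999, 0.0], [0.999, 0.049, 0.001], [0.001, 0.0, -1.0]]
force: [-0.6, 0.3, 0.5]
grip_width: 0.0428
finger_force: 0.0
```

```bash
python3 - <<'E'
from m import *
c=camera("side");save(c,"s3.png",(180,90,330,225),5)
E
```

```text
(no output)
```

View pics/s3.png

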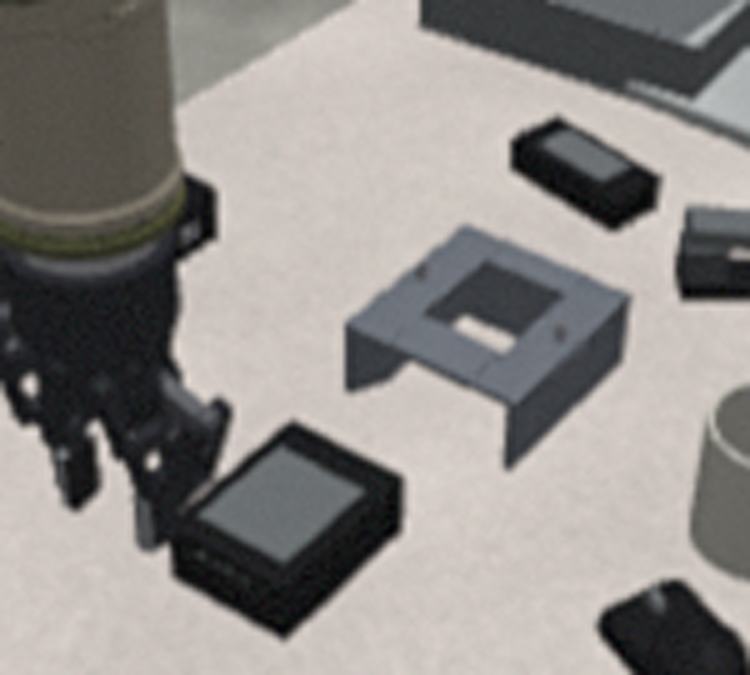

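The side picture shows the pack lined up with the dock, with bottom corners at (175,575), (286,636) and (402,512). The open gripper is behind it.

```bash
python3 - <<'E'
from m import *
c=camera("side")
A=np.array([onz(c,x/5+180-.4,y/5+90-.4,z)[:2] for x,y,z in [(175,575,0),(286,636,0),(402,512,0),(175,545,.044),(296,423,.044),(403,480,.044)]])*1000
print(A.round(0).tolist())
E
```

```text
[[614.0, 13.0], [536.0, 8.0], [548.0, -108.0], [598.0, 26.0], [613.0, -90.0], [536.0, -92.0]]
```

Emit:
play_rows(
  series=[
    [[0, -0.02, 0, -0.4, 0], [0, -0.02, 0, -0.4, 0], [0, 0, 0, -0.4, 0], [0, 0, -0.2, 0, 0], [0, 0, -0.2, 0, 0], [0, 0, -0.1, 0, 0], [0, 0, 0, 0, 0]],
  ],
)

```text
time_s: 6.32
tcp_pos: [0.5729, 0.0407, 0.0312]
orientation: [[-0.047, 0.999, 0.002], [0.999, 0.047, -0.0], [-0.001, 0.002, -1.0]]
force: [-0.4, 0.8, -0.0]
grip_width: 0.0425
finger_force: 0.0
```

Emit:
play_rows(
  series=[
    [[0, 0.006, -0.133, 0, 0], [0, 0.006, -0.133, 0, 0], [0, 0.006, -0.133, 0, 0], [0, 0.006, -0.133, 0, 0], [0, 0.006, -0.133, 0, 0], [0, 0.006, -0.133, 0, 0], [0, 0.006, -0.133, 0, 0], [0, 0.006, -0.133, 0, 0]],
  ],
)

```text
time_s: 7.32
tcp_pos: [0.5761, -0.0374, 0.0306]
orientation: [[-0.05, 0.999, 0.001], [0.999, 0.05, 0.001], [0.001, 0.001, -1.0]]
force: [-0.7, 5.2, 1.9]
grip_width: 0.0426
finger_force: 2.7
```

```bash
python3 - <<'E'
from m import *
c=camera("side");save(c,"s4.png",(180,90,330,225),5)
E
```

```text
(no output)
```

View pics/s4.png

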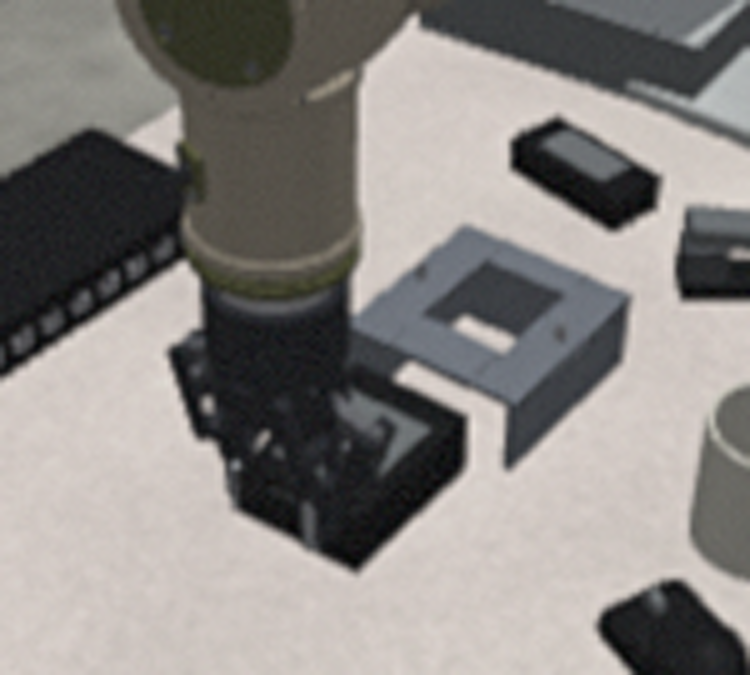

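The pack is square to the mouth with its front corner at (465,420). I'll go on pushing.

Emit:
play_rows(
  series=[
    [[0, 0.006, -0.133, 0, 0], [0, 0.006, -0.133, 0, 0], [0, 0.006, -0.133, 0, 0], [0, 0.006, -0.133, 0, 0], [0, 0.006, -0.133, 0, 0]],
  ],
)

```text
time_s: 8.0
tcp_pos: [0.5783, -0.0871, 0.0305]
orientation: [[-0.05, 0.999, 0.0], [0.999, 0.05, 0.001], [0.001, 0.0, -1.0]]
force: [-0.6, 6.4, 2.8]
grip_width: 0.0429
finger_force: 2.8
```

Emit:
play_rows(
  series=[
    [[0, 0.006, -0.133, 0, 0], [0, 0.006, -0.133, 0, 0], [0, 0.006, -0.133, 0, 0], [0, 0.006, -0.1, 0, 0]],
  ],
)

```text
time_s: 8.5
tcp_pos: [0.5801, -0.1246, 0.0305]
orientation: [[-0.049, 0.999, 0.0], [0.999, 0.049, 0.001], [0.001, 0.0, -1.0]]
force: [-0.6, 5.6, 3.9]
grip_width: 0.0428
finger_force: 3.0
```

Emit:
play_rows(
  series=[
    [[0, 0.004, -0.08, 0, 0], [0, 0.004, -0.08, 0, 0], [0, 0.004, -0.08, 0, 0]],
  ],
)

```text
time_s: 8.88
tcp_pos: [0.581, -0.1422, 0.0305]
orientation: [[-0.05, 0.999, 0.0], [0.999, 0.05, 0.001], [0.001, 0.0, -1.0]]
force: [0.7, 5.6, 4.3]
grip_width: 0.0423
finger_force: 3.0
```

Emit:
play_rows(
  series=[
    [[0, 0.003, -0.06, 0, 0], [0, 0.003, -0.06, 0, 0], [0, 0, -0.04, 0, 0]],
  ],
)

```text
time_s: 9.25
tcp_pos: [0.5815, -0.1543, 0.0305]
orientation: [[-0.05, 0.999, 0.0], [0.999, 0.05, 0.001], [0.001, 0.0, -1.0]]
force: [0.4, 5.8, 3.8]
grip_width: 0.0428
finger_force: 3.0
```

Emit:
play_rows(
  series=[
    [[0, 0, -0.03, 0, 0], [0, 0, 0, 0, 0]],
  ],
)

```text
time_s: 9.5
tcp_pos: [0.5815, -0.1568, 0.0305]
orientation: [[-0.049, 0.999, 0.0], [0.999, 0.049, 0.001], [0.001, 0.0, -1.0]]
force: [0.7, 4.9, 3.7]
grip_width: 0.0423
finger_force: 2.4
```

Emit:
play_rows(
  series=[
    [[0, 0, -0.03, 0, 0], [0, 0, 0, 0, 0]],
  ],
)

```text
time_s: 9.75
tcp_pos: [0.5815, -0.159, 0.0305]
orientation: [[-0.049, 0.999, 0.0], [0.999, 0.049, 0.001], [0.001, 0.0, -1.0]]
force: [-0.3, 5.0, 3.0]
grip_width: 0.0425
finger_force: 2.5
```

Emit:
play_rows(
  series=[
    [[0, 0, -0.02, 0, 0], [0, 0, 0, 0, 0]],
  ],
)

```text
time_s: 10.0
tcp_pos: [0.5815, -0.1591, 0.0305]
orientation: [[-0.05, 0.999, 0.0], [0.999, 0.05, 0.002], [0.002, 0.0, -1.0]]
force: [0.3, 9.2, 5.5]
grip_width: 0.0429
finger_force: 4.5
```

Emit:
play_rows(
  series=[
    [[0, 0, -0.02, 0, 0], [0, 0, 0, 0, 0]],
  ],
)

```text
time_s: 10.25
tcp_pos: [0.5815, -0.1591, 0.0305]
orientation: [[-0.051, 0.999, -0.0], [0.999, 0.051, 0.004], [0.004, 0.0, -1.0]]
force: [-1.3, 13.7, 5.5]
grip_width: 0.0426
finger_force: 6.6
```

Emit:
play_rows(
  series=[
    [[0, 0, -0.02, 0, 0], [0, 0, 0, 0, 0]],
  ],
)

```text
time_s: 10.5
tcp_pos: [0.5815, -0.1591, 0.0305]
orientation: [[-0.052, 0.999, -0.0], [0.999, 0.052, 0.006], [0.006, -0.0, -1.0]]
force: [-2.3, 17.0, 5.7]
grip_width: 0.0426
finger_force: 8.6
```

The force rises while the position stands still at y = -0.159, which matches the expected home position, so the pack is home. I'll retract and go to the cover.

Emit:
play_rows(
  series=[
    [[0, 0, 0.2, 0, 0], [0, 0, 0.54, 0, 0], [0, 0, 0, 0.7, 0], [0, 0, 0.3, 0.7, 0.02], [0.4, -0.08, 0.7, 0.3, 0.025], [0.4, -0.08, 0.75, 0, 0.025], [0.4, -0.08, 0.75, 0, 0.025], [0.4, -0.08, 0.75, 0, 0.025], [0.4, -0.08, 0.75, 0, 0.025], [0.4, -0.08, 0.75, 0, 0.025], [0.4, -0.09, 0.75, 0, 0.022], [0.4, 0, 0.6, 0, 0]],
  ],
)

```text
time_s: 12.0
tcp_pos: [0.5381, 0.3503, 0.1574]
orientation: [[-0.951, 0.308, 0.0], [0.308, 0.951, -0.001], [-0.0, -0.001, -1.0]]
force: [0.9, -0.3, 0.6]
grip_width: 0.0601
finger_force: 0.0
```

```bash
python3 - <<'E'
from m import *
s=ctrl.observe();p=s["tcp_pos"];R=np.array(s["orientation"]);y=np.arctan2(R[1,1],R[0,1])
print(s["time_s"],p,y,"d units",(np.array([.5385,.3545,.071])-p)/.075,(1.258-y)/2/np.pi)
# pack in bay, seen from top now the arm is away
c=camera("top");g=c["color"].mean(2).astype(int)
u,v=map(int,proj(c,(.581,-.175,.05)));print(u,v)
for r in range(v-22,v+24,4): print(r,g[r,u-14:u+16:1].tolist())
E
```

```text
12.0 [0.53812817 0.35034034 0.15741896] 1.2574225501462766 d units [ 0.00495772  0.05546207 -1.15225286] 9.190399860777625e-05
309 151
129 [157, 156, 156, 156, 155, 157, 158, 159, 160, 160, 158, 156, 152, 144, 141, 142, 141, 139, 138, 137, 138, 141, 137, 130, 122, 122, 123, 122, 123, 120]
133 [157, 157, 158, 157, 157, 156, 157, 158, 158, 157, 150, 123, 86, 81, 91, 94, 94, 95, 94, 95, 93, 94, 93, 93, 93, 93, 94, 94, 95, 94]
137 [160, 158, 159, 159, 159, 157, 157, 158, 156, 155, 149, 122, 89, 82, 91, 94, 93, 94, 94, 94, 95, 93, 94, 93, 95, 93, 94, 94, 96, 94]
141 [158, 159, 158, 157, 157, 158, 160, 160, 158, 156, 143, 110, 66, 66, 81, 88, 91, 93, 94, 95, 96, 95, 96, 95, 92, 90, 80, 74, 74, 75]
145 [160, 159, 159, 158, 157, 158, 158, 160, 158, 151, 123, 78, 45, 59, 83, 94, 96, 95, 96, 95, 95, 95, 95, 96, 96, 95, 92, 93, 90, 91]
149 [156, 157, 157, 158, 159, 160, 159, 160, 158, 156, 138, 97, 54, 56, 80, 93, 96, 96, 95, 96, 96, 97, 95, 96, 97, 97, 94, 93, 92, 91]
153 [161, 160, 160, 159, 162, 162, 160, 159, 159, 160, 150, 116, 63, 53, 77, 92, 95, 96, 96, 96, 96, 96, 97, 96, 97, 95, 95, 93, 92, 93]
157 [164, 164, 164, 163, 164, 164, 161, 161, 162, 163, 154, 120, 69, 47, 73, 91, 95, 96, 96, 96, 96, 95, 97, 96, 96, 96, 95, 94, 92, 91]
161 [165, 164, 163, 163, 162, 163, 163, 164, 163, 162, 157, 128, 80, 48, 65, 84, 92, 94, 94, 96, 98, 96, 96, 94, 92, 89, 89, 89, 89, 89]
165 [166, 166, 166, 164, 163, 164, 164, 164, 162, 162, 158, 138, 95, 49, 49, 76, 92, 95, 96, 95, 93, 94, 94, 94, 93, 95, 94, 94, 94, 93]
169 [163, 163, 164, 164, 165, 164, 163, 164, 165, 165, 164, 156, 129, 98, 84, 87, 93, 94, 94, 94, 94, 94, 94, 94, 95, 94, 96, 95, 96, 95]
173 [163, 163, 164, 164, 162, 162, 162, 162, 161, 161, 162, 163, 159, 139, 101, 73, 68, 67, 65, 61, 60, 60, 61, 62, 59, 57, 57, 55, 59, 59]
```

The pack's rear is about 1 px proud of the dock edge and parallel to it, so it's home. Now the cover grasp.

Emit:
play_rows(
  squeeze=60,
  series=[
    [[0.4, 0.005, 0.055, 0, 0], [0.4, 0, 0, -0.4, 0], [0.4, 0, 0, -0.4, 0], [0.4, 0, 0, -0.35, 0], [0.4, 0, 0, 0, 0], [-1, 0, 0, 0, 0], [-1, 0, 0, 0, 0], [-1, 0, 0, 0, 0], [-1, 0, 0, 0, 0], [-1, 0, 0, 0, 0]],
  ],
)

```text
time_s: 13.3
tcp_pos: [0.5396, 0.3535, 0.0729]
orientation: [[-0.951, 0.311, 0.002], [0.311, 0.951, 0.001], [-0.001, 0.002, -1.0]]
force: [0.2, 0.5, 7.0]
grip_width: 0.0086
finger_force: 59.7
```

Emit:
play_rows(
  series=[
    [[-1, 0, 0, 0.2, 0], [-1, 0, 0, 0.5, 0], [-1, 0, 0, 0.5, 0], [-1, 0, 0, 0.5, 0], [-1, 0, 0, 0, 0]],
  ],
)

```text
time_s: 13.92
tcp_pos: [0.5395, 0.3541, 0.2027]
orientation: [[-0.951, 0.31, 0.004], [0.31, 0.951, 0.003], [-0.003, 0.004, -1.0]]
force: [-0.5, -0.3, -2.9]
grip_width: 0.0088
finger_force: 58.8
```

Emit:
play_rows(
  series=[
    [[-1, 0.05, -0.5, 0, 0.006], [-1, 0.05, -0.7, 0, 0.006], [-1, 0.05, -0.7, 0, 0.006], [-1, 0.05, -0.7, 0, 0.006], [-1, 0.05, -0.7, 0, 0.006], [-1, 0.05, -0.7, 0, 0.006], [-1, 0.05, -0.7, 0, 0.006], [-1, 0.05, -0.7, 0, 0.006], [-1, 0.05, -0.7, 0, 0.006], [-1, 0.05, -0.7, 0, 0.004], [-1, 0.05, -0.6, 0, 0], [-1, 0, -0.3, 0, 0]],
  ],
)

```text
time_s: 15.42
tcp_pos: [0.5791, -0.2277, 0.1976]
orientation: [[-0.999, -0.045, -0.002], [-0.045, 0.999, 0.0], [0.002, 0.0, -1.0]]
force: [0.8, 1.4, -2.7]
grip_width: 0.0086
finger_force: 59.0
```

```bash
python3 - <<'E'
from m import *
s=ctrl.observe();p=s["tcp_pos"];R=np.array(s["orientation"]);y=np.arctan2(R[1,1],R[0,1])
print(s["time_s"],p,y,s["force"],s["wrist_torque"],s["grip_width"],"d units",(np.array([.584,-.2365,.077])-p)/.075,(1.621-y)/2/np.pi)
E
```

```text
15.425 [ 0.57913661 -0.22765387  0.19762459] 1.6160844079379948 [ 0.80593465  1.42085794 -2.72851773] [0.02417362 0.00940066 0.02846825] 0.008618145298387074 d units [ 0.06484524 -0.11794833 -1.60832789] 0.0007823407748914106
```

Emit:
play_rows(
  series=[
    [[-1, 0.065, -0.118, -0.2, 0.001], [-1, 0, 0, -0.4, 0], [-1, 0, 0, -0.4, 0], [-1, 0, 0, -0.3, 0], [-1, 0, 0, 0, 0], [-1, 0, 0, 0, 0]],
  ],
)

```text
time_s: 16.18
tcp_pos: [0.5858, -0.2329, 0.1025]
orientation: [[-0.998, -0.056, 0.001], [-0.056, 0.998, -0.0], [-0.001, -0.0, -1.0]]
force: [0.6, 0.0, -2.9]
grip_width: 0.0089
finger_force: 58.9
```

```bash
python3 - <<'E'
from m import *
s=ctrl.observe();print(s["tcp_pos"],s["force"])
c=camera("side");save(c,"s5.png",(230,100,340,190),7)
E
```

```text
[ 0.58576836 -0.23291343  0.10252964] [ 0.57478429  0.01043335 -2.93006899]
```

View pics/s5.png

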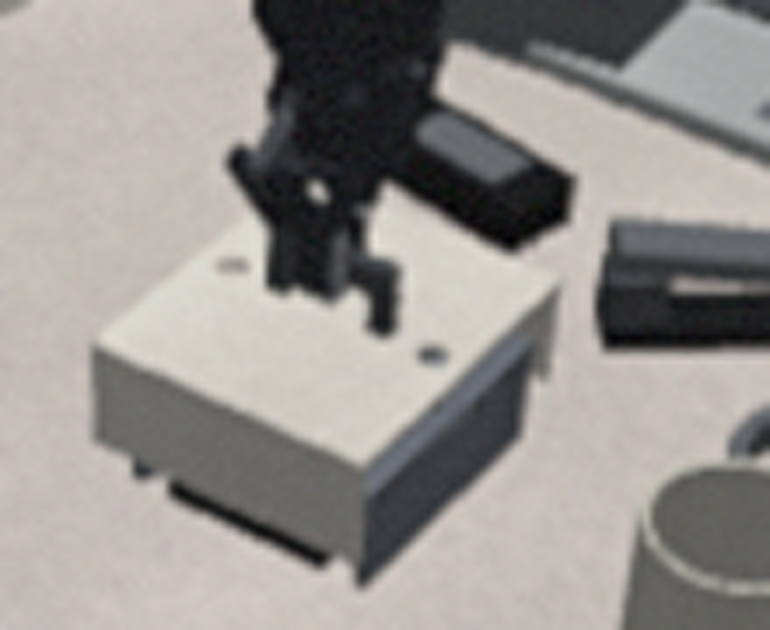

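The cover is held over the dock with its holes at (232,265) and (432,354), and the flanges straddle both ends. I'll measure the holes in the same camera that measured the pins.

```bash
python3 - <<'E'
from m import *
c=camera("side");g=cv2.cvtColor(c["color"],cv2.COLOR_RGB2GRAY)
z=.0836;A=[]
for x,y in((232,265),(432,354)):
    u,v=x/7+230,y/7+100;x0,y0=int(u)-4,int(v)-3
    w=g[y0:y0+8,x0:x0+9].astype(float);w=np.clip(np.percentile(w,75)-15-w,0,None)
    yy,xx=np.mgrid[y0:y0+8,x0:x0+9];p=(w*xx).sum()/w.sum(),(w*yy).sum()/w.sum()
    A.append(onz(c,*p,z)[:2]*1000);print(p,(u-.4,v-.4),A[-1],onz(c,u-.4,v-.4,z)[:2]*1000)
print(np.mean(A,0),ctrl.observe()["tcp_pos"])
# expected hole pixel spots if centred on dock estimate
E
```

```text
(np.float64(263.16975308641975), np.float64(137.36111111111111)) (262.7428571428572, 137.45714285714286) [ 637.38910136 -232.64989043] [ 638.07558868 -231.42288393]
(np.float64(291.4855875831486), np.float64(150.390243902439)) (291.31428571428575, 150.17142857142855) [ 533.72113613 -235.01940043] [ 534.71159463 -235.55487193]
[ 585.55511874 -233.83464543] [ 0.58585528 -0.23330576  0.10286008]
```

Emit:
play_rows(
  series=[
    [[-1, -0.028, -0.04, 0, 0], [-1, 0, 0, 0, 0], [-1, 0, 0, -0.1, 0]],
  ],
)

```text
time_s: 16.65
tcp_pos: [0.5834, -0.2367, 0.0945]
orientation: [[-0.999, -0.055, 0.001], [-0.055, 0.999, -0.0], [-0.001, -0.001, -1.0]]
force: [0.5, 0.3, -3.8]
grip_width: 0.0089
finger_force: 59.1
```

Emit:
play_rows(
  series=[
    [[-1, 0, 0, -0.05, 0], [-1, 0, 0, -0.05, 0]],
  ],
)

```text
time_s: 16.9
tcp_pos: [0.5829, -0.2363, 0.0861]
orientation: [[-0.998, -0.055, -0.0], [-0.055, 0.998, 0.0], [0.0, 0.0, -1.0]]
force: [0.1, 0.0, -2.8]
grip_width: 0.009
finger_force: 59.1
```

Emit:
play_rows(
  series=[
    [[-1, 0, 0, -0.04, 0], [-1, 0, 0, 0, 0]],
  ],
)

```text
time_s: 17.15
tcp_pos: [0.5829, -0.2363, 0.0833]
orientation: [[-0.998, -0.055, -0.0], [-0.055, 0.998, 0.0], [0.0, 0.0, -1.0]]
force: [-0.3, -0.2, -2.6]
grip_width: 0.0088
finger_force: 59.1
```

The pins are through the holes with no contact force.

Emit:
play_rows(
  series=[
    [[-1, 0, 0, -0.04, 0], [-1, 0, 0, 0, 0]],
  ],
)

```text
time_s: 17.4
tcp_pos: [0.5829, -0.2364, 0.0804]
orientation: [[-0.998, -0.055, -0.0], [-0.055, 0.998, 0.0], [0.0, 0.0, -1.0]]
force: [-0.0, 0.0, -2.4]
grip_width: 0.0088
finger_force: 59.1
```

Emit:
play_rows(
  series=[
    [[-1, 0, 0, -0.03, 0], [-1, 0, 0, -0.02, 0], [-1, 0, 0, 0, 0]],
  ],
)

```text
time_s: 17.77
tcp_pos: [0.583, -0.2364, 0.077]
orientation: [[-0.998, -0.055, -0.0], [-0.055, 0.998, -0.0], [0.0, -0.0, -1.0]]
force: [-1.5, 0.1, -0.6]
grip_width: 0.0088
finger_force: 59.5
```

Emit:
play_rows(
  series=[
    [[-1, 0, 0, -0.02, 0], [-1, 0, 0, 0, 0]],
  ],
)

```text
time_s: 18.02
tcp_pos: [0.583, -0.2364, 0.0769]
orientation: [[-0.998, -0.055, -0.0], [-0.055, 0.998, -0.001], [0.0, -0.001, -1.0]]
force: [-8.6, 1.9, 14.3]
grip_width: 0.0091
finger_force: 61.5
```

Emit:
play_rows(
  series=[
    [[0, 0, 0, 0, 0], [0, 0, 0, 0, 0], [0, 0, 0, 0, 0], [0, 0, 0, 0, 0], [0, 0, 0, 0.3, 0], [0, 0, 0, 0.6, 0], [0, 0, 0.3, 0.6, 0], [0, 0, 0.7, 0, 0], [0, 0, 0.7, 0, 0], [0, 0, 0.7, 0, 0], [0, 0, 0.7, 0, 0], [0, 0, 0, 0, 0]],
  ],
)

```text
time_s: 19.52
tcp_pos: [0.5827, 0.0019, 0.19]
orientation: [[-0.998, -0.063, 0.002], [-0.063, 0.998, 0.001], [-0.002, 0.001, -1.0]]
force: [0.1, -0.1, 0.7]
grip_width: 0.0427
finger_force: 0.0
```

```bash
python3 - <<'E'
from m import *
s=ctrl.observe();print(s["time_s"],s["tcp_pos"],s["force"])
a=camera("side");b=camera("top")
f=lambda c,x,k:cv2.resize(c["color"][x[1]:x[3],x[0]:x[2],::-1],(390,330),interpolation=cv2.INTER_CUBIC)
cv2.imwrite("pics/f.png",np.hstack([f(a,(215,90,345,200),3),f(b,(275,105,405,215),3)]))
E
```

```text
19.525 [0.58268352 0.00189256 0.19002597] [ 0.14683839 -0.0850553   0.67376831]
```

View pics/f.png

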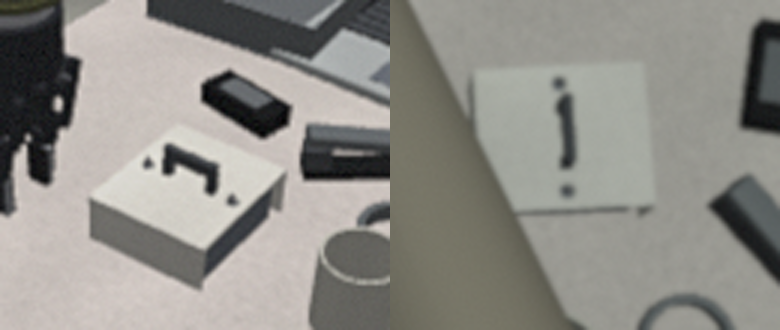

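Both pins stand proud of the holes, at (148,162) and (232,200) in the side half and at (560,83) and (567,190) in the top half. The plate lies level and the gripper is clear.

```bash
python3 -c "
from cell import ctrl
print(ctrl.hand_in())"
```

```text
the job is handed in; nothing more can be done
None
```

I handed the job in after about 20 s of robot time: the battery pack is home against the stop, the white cover sits level on both pins, and I didn't touch the other things on the desk.

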